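Trial layout of a power supply on its base plate

ROBOT

A 6-joint arm with a two-finger parallel gripper is mounted at the origin on the work surface. World frame = base frame: x ahead of the robot, y to its left, z up, the work surface at z = 0. Lengths are in m, angles in rad, forces in N, time in s.
With the tool pointing down it reaches from about 0.375 to 0.975 m from the base axis. Payload 3.8 kg.
Tool frame: the origin (TCP) lies midway between the tips of the shut fingers; the grasp point (between the pads) lies 19 mm behind it (grasp_offset is the distance from the TCP to the grasp point, in m); z points along the fingers, y is the line along which they close (so a half turn about z gives the same grasp; the last joint's range is limited). The gripper opens to 88 mm and grips with 3 to 60 N. Pads are 18 mm wide; open, the fingers measure 123 mm over their backs; the gripper's body (75 mm by 187 mm) begins 45 mm behind the grasp point.
Start: joints at [-1.38, 0.264, 1.604, -0, 1.274, -0.037], TCP at [0.152, -0.658, 0.239] pointing down, gripper open.
Joint ranges: [-2.63, 2.63], [-0.94, 2.18], [0.31, 2.57], [-1.31, 4.45], [0, 2.66], [-2.55, 2.55]. Speed limits (rad/s): [2.57, 2.57, 3.14, 3.14, 3.14, 3.14].

INTERFACE

Orientations are given as a unit quaternion [x, y, z, w].
In Python, from workcell import * gives the robot as it stands.
- The arm moves only by the tool arm_command, never from a script. Its argument "rows" is a list of rows, each an object of numbers: "x", "y", "z": the shift along the tool's x, y, z in m; "twist": the turn about the tool's z in degrees. A call has 1 to 12 rows; each row shifts and turns the commanded pose from where the row before left it, along the tool's axes as they then stand; what a row does not reach is not made up. A row lasts 1/10 s, in which the tool goes at most 50 mm and 8.59 degrees, less where a joint would pass 70% of its speed; a pose out of reach is approached as far as the arm can. A call is refused whole if a number of a shift passes 0.05 or a number of a turn 8.59, either way. A call with a gripper value outside its range is refused whole. "grip" is the finger opening in m, from 0 to 0.0881, set as the call begins (left out, the last holds). The fingers move at their own pace and stop on an object; "squeeze" is the grip in N (left out, the last holds). Time passes only in rows, so rows that do not move let the fingers close. It gives the time, the measured TCP pose, the force, the opening and the grip force at its end, in the units of the state.
- get_obs(): the state, without advancing time (a new reading comes with each control period).
- capture(name): name is "scene" or "side" or "wrist"; returns (picture, depth): 480x640x3 uint8, red, green, blue; 480x640 float32, m along the optical axis (not along the pixel's ray), 0 where there is no reading.
- calibration(name): a dict with "fov_y" (degrees; the focal length in pixels is half the picture's height over the tangent of half this angle, whatever the lens; pixels are square), "cx", "cy" (the principal point, pixels), "rvec" (rotation vector, rad) and "tvec" (3), from world to camera coordinates, as OpenCV has them. Camera axes: x right, y down, z forward; pixel columns grow to the right and rows downward; lengths in m; the calibration is good to about 2 mm. A picture is of the moment at which its call begins: read the wrist's pose just before it. calibration takes no time and is no camera call; for the wrist camera it gives the pose at the moment of the call.
- finish_job(): hands the job in; it is judged then, once.
The state is a dict: "time": time; "joint_positions": joint angles; "dq": joint speeds; "joint_torque": joint torques, N m; "position": TCP position; "tcp_rot": TCP orientation; "contact_force": force on the tool from outside, world axes, zero at the start; "torque": the same for the moment, N m; "width": finger opening in m; "grasp_force": force on a finger pad.
Only numpy, scipy, OpenCV 4.12 (cv2) and the standard library are available. Lean on these libraries where they do the work, as an engineer would, in place of code of your own. Each camera call takes 0.05 s, during which the arm holds its last target. There are 200 camera calls.

TASK

Lay the power supply out on its bare base plate the way the current will run, in one straight line from the mains terminal block to the binding posts: the transformer next to the terminal block and the capacitor next to the binding posts, each with about 2 cm of air to its terminal, the heat sink midway along the plate between the two, and the bridge rectifier centred on top of the heat sink with its blades up. The relay goes straight behind the transformer, on its far side as you look at it, again with about 2 cm of air. Stand everything flat, upright and square to the plate, with nothing touching its neighbour except the rectifier on its heat sink, and leave the solder reel and the flux tin where they are.

Things in the scene. Friction and masses are not known exactly. Their poses are not given: they have to be found in the camera images.
- plate: Bare aluminium base plate of the supply, fixed on the bench on rubber feet: 160 mm (x) by 300 mm (y), flat top 8 mm above the bench. Origin: centre of its underside, on the bench. y runs along its length to the left, x to its far side, away from the robot; turned up to 12 degrees. 'Behind' means towards its far side (+x).
- mains_block: Mains terminal block, fixed on one end of the plate: black barrier strip with three pairs of screws between four ribs, 64 mm (x) by 22 mm (y), 16 mm high. Origin: centre of its underside, on the plate's top, at plate x = -30 mm, plate y = +137 or -137 mm (the binding posts have the other end). Axes parallel to the plate's.
- posts: The two binding posts (output), fixed on the other end of the plate: two posts 13 mm thick, capped red and black, on a black base 44 mm (x) by 22 mm (y); 30 mm high overall. Origin: centre of its underside, on the plate's top, at plate x = -30 mm, plate y = +137 or -137 mm. Axes parallel to the plate's.
- transformer: Loose transformer, 0.4 kg: dark laminated core 60 (y) by 22 (x) by 48 mm high, through a yellow taped winding 44 (x) by 38 mm (y) at 11 to 40 mm height, on a black foot 46 (x) by 60 (y) by 4 mm. Best gripped across the winding (along x, 44 mm). Origin: centre of its underside; z up. Lies anywhere around the plate, turned up to 35 degrees.
- heatsink: Loose aluminium heat sink, 60 mm (x) by 52 mm (y) by 30 mm high, about 0.13 kg: a flat top plate standing on eight downward fins that run along x; flat to grip on all four sides. Origin: centre of its underside; z up. Turned up to 35 degrees.
- rectifier: Loose bridge rectifier, about 0.05 kg: a low black square block 38 by 38 mm, 12 mm high, with a round hole in the middle and four flat steel blades standing 12 mm up from its top (24 mm overall). Grip the block by its sides, the blades stay between the fingers. Origin: centre of its underside; x and y along its sides, z up. Turned up to 35 degrees.
- capacitor: Loose smoothing capacitor, about 0.09 kg: an upright black cylinder 40 mm in diameter and 55 mm high, with a bare aluminium top marked with a cross. Origin: centre of its underside; z up.
- relay: Loose power relay, about 0.045 kg: a plain black box 30 mm (x) by 38 mm (y), 30 mm high, with a grey top label and no blades. Origin: centre of its underside; z up. Turned up to 35 degrees.
- solder_reel: Bystander, to be left alone: a loose reel of solder standing on its flange, blue flanges 54 mm in diameter, 48 mm high. Origin: centre of its underside; z up.
- flux_tin: Bystander, to be left alone: a loose round flat metal tin with a pale lid, 50 mm in diameter, 22 mm high. Origin: centre of its underside; z up.
Not all that is in view belongs to the job. What is shaped like the rectifier but pink is not meant.

How it is judged:
By the outcome, as a careful person would: the job done as asked, in the order asked, and still so for the second after the job is handed in, with the robot touching nothing.
It also fails if it takes over 112 s, if anything falls off the work surface, if the arm or the gripper's body presses on something with over 40 N, if the wrist force passes 120 N, or if a joint passes its speed limit or range.

## Working session

There is one attempt and no reset: what is moved stays moved. The work goes in short steps, Python scripts to look and compute and a tool call to move; the robot and the scene stay as the last step left them, time stands still between calls to the robot, and variables do not carry over. Pictures are saved under pics/ and viewed, at most 17 in all, crops included, and the job is handed in when it is done.

Besides the shell and the picture viewer there is one more tool, called after "Emit:" in YAML: its name, and indented under it one key for each argument. arm_command: Moves the arm, as the interface text tells. Its arguments: {"type":"object","properties":{"rows":{"type":"array","items":{"type":"object","properties":{"x":{"type":"number"},"y":{"type":"number"},"z":{"type":"number"},"twist":{"type":"number"}}}},"grip":{"type":"number"},"squeeze":{"type":"number"}},"required":["rows"]}

```bash
ls; mkdir -p pics; cat > h.py <<'E'
from workcell import *
import numpy as np, cv2
def K(c):
    f=240/np.tan(np.radians(c["fov_y"])/2); return f
def cam(c):
    R=cv2.Rodrigues(np.array(c["rvec"],float))[0]; return R,np.array(c["tvec"],float).ravel()
def ray(c,uv,z):
    R,t=cam(c); f=K(c); uv=np.atleast_2d(uv).astype(float)
    d=np.c_[(uv[:,0]-c["cx"])/f,(uv[:,1]-c["cy"])/f,np.ones(len(uv))]@R
    o=-R.T@t; s=(z-o[2])/d[:,2]; return o+s[:,None]*d
def proj(c,p):
    R,t=cam(c); q=np.atleast_2d(p)@R.T+t; f=K(c); return q[:,:2]/q[:,2:]*f+[c["cx"],c["cy"]]
def cloud(c,D):
    R,t=cam(c); f=K(c); v,u=np.mgrid[:480,:640]
    P=np.stack([(u-c["cx"])/f*D,(v-c["cy"])/f*D,D],-1); return (P-t)@R
def save(n,img): cv2.imwrite("pics/"+n+".png",cv2.cvtColor(img,cv2.COLOR_RGB2BGR))
E
python3 - <<'E'
from h import *
for n in ("scene","side","wrist"):
    c=calibration(n); I,D=capture(n); save(n+"0",I); np.savez("pics/%s0.npz"%n,I=I,D=D)
    R,t=cam(c); print(n,{k:(np.round(v,3).tolist() if not isinstance(v,str) else v) for k,v in c.items()}, -R.T@t,(D>0).mean())
print(get_obs())
E
```

```text
pics
scene {'fov_y': 55.51, 'cx': 320.552, 'cy': 241.818, 'rvec': [2.2, 0.611, -0.316], 'tvec': [-0.431, -0.133, 1.135]} [ 0.88020918 -0.58294318  0.61319482] 0.9960221354166666
side {'fov_y': 48.49, 'cx': 319.243, 'cy': 238.116, 'rvec': [0.161, -2.825, 1.294], 'tvec': [0.49, 0.083, 1.179]} [0.41126311 0.88632618 0.82561361] 0.9958984375
wrist {'fov_y': 70.1, 'cx': 321.248, 'cy': 239.403, 'rvec': [-2.248, 1.785, 0.3], 'tvec': [-0.673, -0.044, 0.392]} [ 0.2347834  -0.63779028  0.38354223] 0.9959993489583333
{'time': 0.15, 'joint_positions': array([-1.37991925e+00,  2.64578419e-01,  1.60502348e+00, -2.54442502e-05,
        1.27367651e+00, -3.68701005e-02]), 'dq': array([ 0.00157788, -0.00121241, -0.00367586, -0.00063278, -0.00080622,
       -0.00196347]), 'joint_torque': array([ 1.86861544e-04, -5.02846491e+01, -3.57469547e+01,  7.28688994e-02,
        2.49360659e-02, -9.60854368e-05]), 'position': array([ 0.15231375, -0.65705069,  0.23769503]), 'tcp_rot': array([ 9.93522628e-01,  1.13631317e-01, -7.69656656e-05, -8.39441302e-04]), 'contact_force': array([0.2878695 , 0.23058439, 0.30153307]), 'torque': array([-0.04612108,  0.02650688, -0.01324153]), 'grasp_force': 0.0, 'width': 0.08808529092441292}
```

View pics/scene0.png

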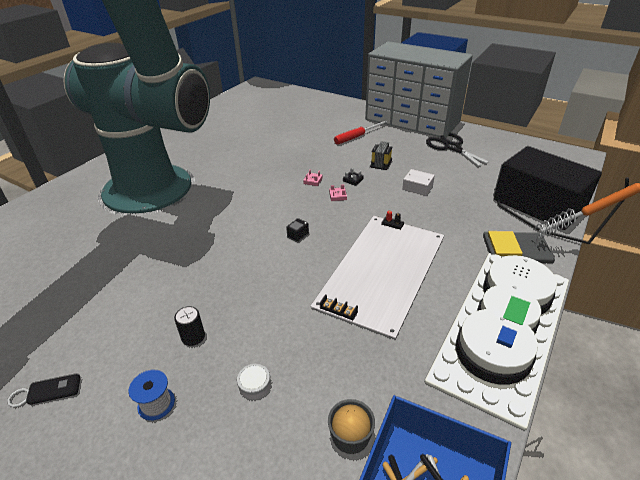

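View pics/side0.png

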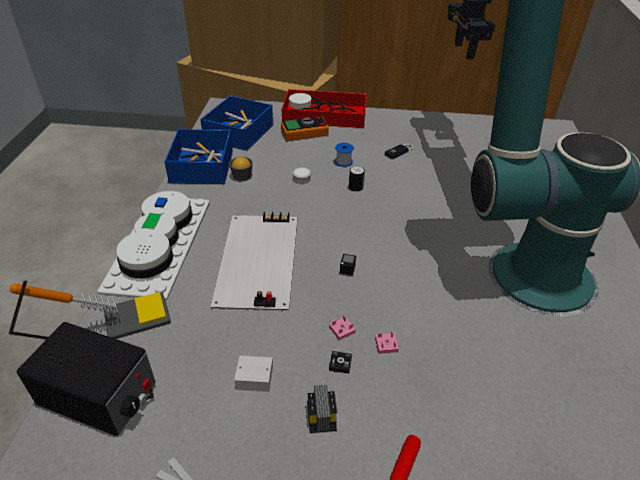

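Scene view: the mains block is at (337,306), the near −y end, and the posts are at (393,218). Candidates, scene pixel / side pixel:
- **Transformer:** (381,155)/(321,409).
- **Heat sink:** (419,181)/(254,372).
- **Rectifier:** black (353,177)/(341,361). The pink decoys at (313,178) and (338,193) are not meant.
- **Relay:** (298,229)/(347,263).
- **Capacitor:** (189,326)/(356,178).
- **Bystanders:** reel (150,393), tin (254,379). Also not for the job: the keyfob (52,389) and the soldering station.

Next I measure from the two views.

```bash
cat > m.py <<'E'
from h import *
def comp(P,seed,zmin=.006,zmax=.12,rad=.06):
    z=P[...,2]; u,v=seed
    m=((z>zmin)&(z<zmax)).astype(np.uint8)
    n,l=cv2.connectedComponents(m,connectivity=4)
    k=l[v-3:v+4,u-3:u+4].ravel(); k=k[k>0]
    if not len(k): return np.zeros((0,3))
    return P[l==np.bincount(k).argmax()]
def top(Q,band=.005):
    h=np.percentile(Q[:,2],95); T=Q[Q[:,2]>h-band]
    r=cv2.minAreaRect((T[:,:2]*1000).astype(np.float32)); 
    return h,len(T),r
E
python3 - <<'E'
from m import *
S={"trafo":((381,155),(321,409)),"sink":((419,181),(254,372)),"rect":((353,177),(341,361)),"relay":((298,229),(347,263)),"cap":((189,326),(356,178)),"block":((337,306),(276,216)),"posts":((393,218),(265,297)),"plate":((380,270),(255,260))}
for i,n in enumerate(("scene","side")):
    d=np.load("pics/%s0.npz"%n); c=calibration(n); P=cloud(c,d["D"])
    for k,s in S.items():
        z0=.004 if k in("plate",) else .014 if k in("block","posts") else .006
        Q=comp(P,s[i],z0)
        if len(Q)<5: print(n,k,len(Q));continue
        h,m,r=top(Q); print(n,k,len(Q),"h%.1f"%(h*1e3),m,np.round(np.r_[r[0],r[1],r[2]],1),"all",np.round(np.r_[cv2.minAreaRect((Q[:,:2]*1e3).astype(np.float32))[0]],0))
    pix=P[250:290:8,380] if i==0 else P[250:290:8,255]; print(np.round(pix,4)[:, 2])
I=np.load("pics/scene0.npz")["I"]; save("crop1",cv2.resize(I[125:245,270:450],None,fx=4,fy=4,interpolation=cv2.INTER_CUBIC))
E
```

```text
scene trafo 425 h49.9 120 [448.9 394.4  63.1  35.4  86. ] all [448. 394.]
scene sink 552 h32.3 321 [576.4 334.5  60.1  57.4   1.4] all [576. 334.]
scene rect 190 h23.9 28 [423.6 284.7  29.7  31.4  89.3] all [425. 285.]
scene relay 357 h32.3 183 [428.3  31.8  39.8  32.1  85.5] all [428.  32.]
scene cap 856 h57.7 384 [ 426.7 -284.2   38.9   39.2   85.1] all [ 428. -285.]
scene block 426 h25.6 175 [ 612.5 -113.4   63.    24.1    4.5] all [ 613. -113.]
scene posts 213 h38.7 45 [590.3 158.9  27.6  11.3   4.6] all [590. 159.]
scene plate 9135 h17.5 676 [606.5  23.   70.7 297.7   4.1] all [631.  26.]
[0.0107 0.0079 0.0088 0.0098 0.01  ]
side trafo 1088 h49.0 467 [446.9 397.4  42.2  61.4  11.7] all [447. 398.]
side sink 1128 h31.4 850 [575.1 335.6  60.3  56.8   2.8] all [575. 336.]
side rect 393 h21.8 53 [421.7 286.   31.6  31.1   4.1] all [423. 287.]
side relay 276 h31.7 169 [426.5  34.   40.6  29.8  82.3] all [427.  35.]
side cap 329 h56.7 102 [ 425.3 -280.7   37.    38.7    6.6] all [ 425. -279.]
side block 174 h23.7 69 [ 610.5 -109.7   62.9   28.1    8.4] all [ 611. -110.]
side posts 210 h38.2 53 [588.8 160.8  29.   12.8   5. ] all [589. 161.]
side plate 6567 h15.3 659 [629.1  27.  157.7 300.9   4.6] all [630.  26.]
[0.0089 0.0072 0.0076 0.0082 0.0027]
```

View pics/crop1.png

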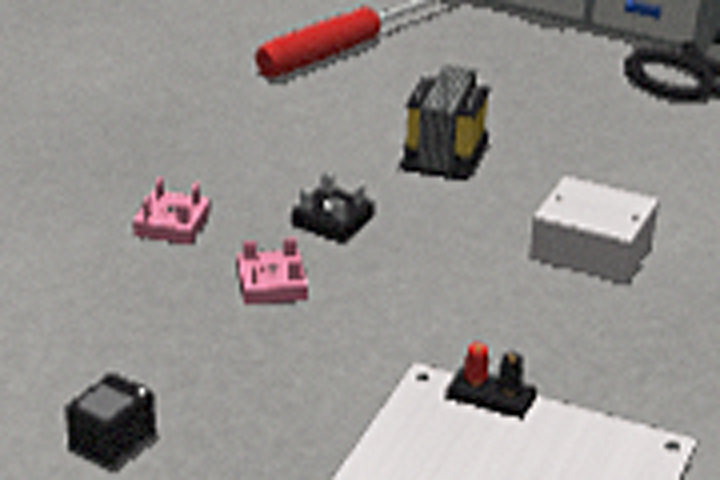

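The crop confirms the choice. The black rectifier is at crop (333,210), with the pink look-alikes at (172,212) and (272,270). The transformer is at (447,122), the sink at (595,228) and the relay at (112,422). Next: turn the tool and go over the plate for a wrist look.

Emit:
arm_command:
  rows:
    - {"twist":-8.15}
    - {"twist":-8.15}
    - {"twist":-8.15}
    - {"twist":-8.15}
    - {"twist":-8.15}
    - {"twist":-8.15}
    - {"twist":-8.15}
    - {"twist":-8.15}
    - {"twist":-8.15}
    - {"twist":-8.15}

```text
$.rows[0]: bad value
```

Emit:
arm_command:
  rows:
    - {"x":0.038,"y":0.033}
    - {"x":0.038,"y":0.033}
    - {"x":0.038,"y":0.033}
    - {"x":0.038,"y":0.033}
    - {"x":0.038,"y":0.033}
    - {"x":0.038,"y":0.033}
    - {"x":0.038,"y":0.033}
    - {"x":0.038,"y":0.033}
    - {"x":0.038,"y":0.033}
    - {"x":0.038,"y":0.033}
    - {"x":0.038,"y":0.033}
    - {"x":0.038,"y":0.033}

```text
$.rows[0]: bad value
```

Emit:
arm_command:
  rows:
    - {"x":0.038,"y":0.033}
    - {"x":0.038,"y":0.033}
    - {"x":0.038,"y":0.033}
    - {}
    - {}
    - {}
    - {}

```text
$.rows[0]: bad value
```

```bash
cat >> h.py <<'E'
def wshot(n):
    c=calibration("wrist"); I,D=capture("wrist"); save(n,I); np.savez("pics/%s.npz"%n,I=I,D=D,c=np.array(c,dtype=object)); return c,I,D
def wload(n):
    d=np.load("pics/%s.npz"%n,allow_pickle=True); return d["c"].item(),d["I"],d["D"]
def pose():
    o=get_obs(); q=o["tcp_rot"]; from scipy.spatial.transform import Rotation as T
    R=T.from_quat(q).as_matrix(); return np.array(o["position"]),R,np.degrees(np.arctan2(R[1,0],R[0,0])),o
def go(x,y,z,phi):
    p,R,f,o=pose(); tw=(f-phi+180)%360-180; a=np.radians(phi); d=np.array([x,y,z])-p
    tool=[d[0]*np.cos(a)+d[1]*np.sin(a), d[0]*np.sin(a)-d[1]*np.cos(a), -d[2]]
    print("t%.1f pos"%o["time"],np.round(p*1e3,1),"phi %.2f tilt %.2f"%(f,np.degrees(np.arccos(-R[2,2]))),"twist %.2f then mm x %.1f y %.1f z %.1f"%(tw,*(np.array(tool)*1e3)))
E
python3 - <<'E'
from h import *
c,I,D=wshot("w1"); go(.6,-.05,.24,94.6); R,t=cam(c); print(-R.T@t,R)
E
```

```text
t0.2 pos [ 152.3 -657.1  237.8] phi 13.05 tilt 0.08 twist -81.55 then mm x 569.3 y 494.9 z -2.2
[ 0.23479334 -0.63783959  0.38369764] [[ 0.22606868 -0.97410778 -0.00264088]
 [-0.92172972 -0.21478838  0.32292456]
 [-0.31513056 -0.07056895 -0.94642102]]
```

View pics/w1.png

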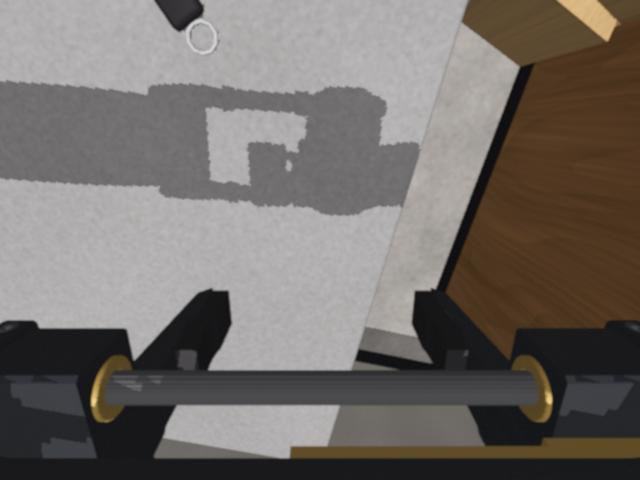

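The moves were refused, so every row needs all four fields. The picture shows the camera looking between the fingers (tips at about (215,300) and (430,300)), with image up along tool +x. I'll resend them with full rows.

Emit:
arm_command:
  rows:
    - {"x":0,"y":0,"z":0,"twist":-8.15}
    - {"x":0,"y":0,"z":0,"twist":-8.15}
    - {"x":0,"y":0,"z":0,"twist":-8.15}
    - {"x":0,"y":0,"z":0,"twist":-8.15}
    - {"x":0,"y":0,"z":0,"twist":-8.15}
    - {"x":0,"y":0,"z":0,"twist":-8.15}
    - {"x":0,"y":0,"z":0,"twist":-8.15}
    - {"x":0,"y":0,"z":0,"twist":-8.15}
    - {"x":0,"y":0,"z":0,"twist":-8.15}
    - {"x":0,"y":0,"z":0,"twist":-8.15}

```text
time: 1.2
position: [0.1524, -0.6574, 0.2383]
tcp_rot: [0.676, 0.737, 0.0, -0.0]
contact_force: [-0.6, 0.2, 0.2]
width: 0.088
grasp_force: 0.0
```

Emit:
arm_command:
  rows:
    - {"x":0.038,"y":0.033,"z":0,"twist":0}
    - {"x":0.038,"y":0.033,"z":0,"twist":0}
    - {"x":0.038,"y":0.033,"z":0,"twist":0}
    - {"x":0.038,"y":0.033,"z":0,"twist":0}
    - {"x":0.038,"y":0.033,"z":0,"twist":0}
    - {"x":0.038,"y":0.033,"z":0,"twist":0}
    - {"x":0.038,"y":0.033,"z":0,"twist":0}
    - {"x":0.038,"y":0.033,"z":0,"twist":0}
    - {"x":0.038,"y":0.033,"z":0,"twist":0}
    - {"x":0.038,"y":0.033,"z":0,"twist":0}
    - {"x":0,"y":0,"z":0,"twist":0}
    - {"x":0,"y":0,"z":0,"twist":0}

```text
time: 2.4
position: [0.4497, -0.2542, 0.2386]
tcp_rot: [0.677, 0.736, -0.0, -0.0]
contact_force: [-1.1, 0.2, -0.4]
width: 0.0879
grasp_force: 0.0
```

```bash
python3 - <<'E'
from h import *
c,I,D=wshot("w1"); go(.6,-.05,.24,94.6); R,t=cam(c); print(-R.T@t)
uv=proj(c,[[.601,-.11,.01],[.601,.16,.01],[.63,.026,.008],[.425,-.28,.05]]); print(uv.round())
E
```

```text
t2.5 pos [ 449.1 -255.2  238.6] phi 94.63 tilt 0.04 twist 0.03 then mm x 192.4 y 166.8 z -1.4
[ 0.44306254 -0.16968602  0.38457624]
[[ 485.   74.]
 [ 572. -328.]
 [ 554.  -94.]
 [ 295.  234.]]
```

Emit:
arm_command:
  rows:
    - {"x":0.04,"y":0.025,"z":0,"twist":0}
    - {"x":0.04,"y":0.025,"z":0,"twist":0}
    - {"x":0.04,"y":0.025,"z":0,"twist":0}
    - {"x":0.04,"y":0.025,"z":0,"twist":0}
    - {"x":0.04,"y":0.025,"z":0,"twist":0}
    - {"x":0.04,"y":0.025,"z":0,"twist":0}
    - {"x":0.04,"y":0.025,"z":0,"twist":0}
    - {"x":0,"y":0,"z":0,"twist":0}
    - {"x":0,"y":0,"z":0,"twist":0}
    - {"x":0,"y":0,"z":0,"twist":0}

```text
time: 3.45
position: [0.601, 0.0356, 0.2383]
tcp_rot: [0.679, 0.734, -0.001, -0.0]
contact_force: [1.4, -0.2, -0.6]
width: 0.0877
grasp_force: 0.0
```

```bash
python3 - <<'E'
from m import *
c,I,D=wshot("w2"); go(.49,.26,.24,94.6)
P=cloud(c,D); print((D>0).mean())
for k,p,z0 in(("block",[.6115,-.1115,.016],.014),("posts",[.5895,.160,.03],.014),("plate",[.6,.09,.008],.004),("sink",[.576,.335,.03],.006)):
    uv=proj(c,p)[0].astype(int); print(k,uv)
    if not(4<uv[0]<635 and 4<uv[1]<475): continue
    Q=comp(P,uv,z0); 
    if len(Q)<5: print(len(Q)); continue
    h,m,r=top(Q,.004 if k!="plate" else .05); print(len(Q),"h%.1f"%(h*1e3),m,np.round(np.r_[r[0],r[1],r[2]],1))
E
```

```text
t3.5 pos [601.   35.6 238.5] phi 94.40 tilt 0.05 twist -0.20 then mm x 232.6 y -92.6 z -1.5
0.99603515625
block [320 321]
871 h24.3 251 [ 614.  -112.5   62.7   22.6    4.9]
posts [319  77]
1083 h38.8 246 [591.6 160.   28.6  10.3   4.1]
plate [324 152]
37382 h14.8 37382 [632.7  25.8 160.4 300.8   4.7]
sink [ 318 -170]
```

View pics/w2.png

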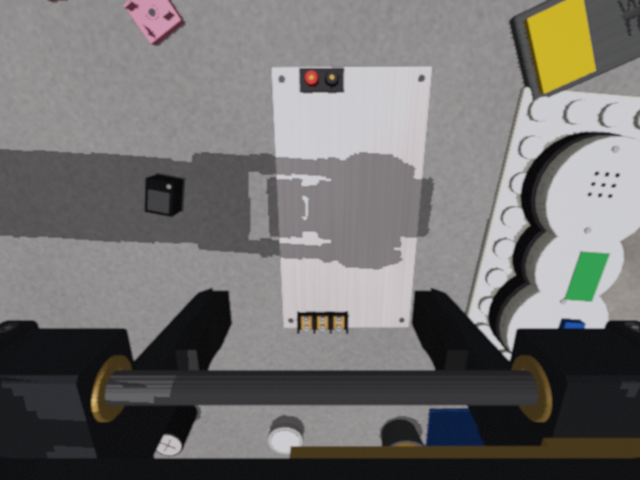

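The plate is clear in this view: posts at (321,78), mains block at (322,321), relay at (163,195), pink decoy at (153,18). Plate centre is (632.7, 26), yaw 4.7°. Next I go over the transformer group.

Emit:
arm_command:
  rows:
    - {"x":0.042,"y":-0.017,"z":0,"twist":0}
    - {"x":0.042,"y":-0.017,"z":0,"twist":0}
    - {"x":0.042,"y":-0.017,"z":0,"twist":0}
    - {"x":0.042,"y":-0.017,"z":0,"twist":0}
    - {"x":0.042,"y":-0.017,"z":0,"twist":0}
    - {"x":0.042,"y":-0.017,"z":0,"twist":0}
    - {"x":0,"y":0,"z":0,"twist":0}
    - {"x":0,"y":0,"z":0,"twist":0}
    - {"x":0,"y":0,"z":0,"twist":0}

```text
time: 4.4
position: [0.4805, 0.2792, 0.2388]
tcp_rot: [0.679, 0.734, -0.0, 0.0]
contact_force: [-0.4, 0.1, -0.6]
width: 0.0883
grasp_force: 0.0
```

```bash
python3 - <<'E'
from m import *
c,I,D=wshot("w3"); go(.449,.396,.1,94.6)
P=cloud(c,D)
for k,p,z0 in(("trafo",[.448,.396,.048],.006),("rect",[.4225,.2855,.012],.006),("sink",[.576,.335,.03],.006)):
    uv=proj(c,p)[0].astype(int); print(k,uv)
    if not(4<uv[0]<635 and 4<uv[1]<475): continue
    Q=comp(P,uv,z0); 
    for b in (.004,.01,.1):
        h,m,r=top(Q,b); print(len(Q),"h%.1f"%(h*1e3),m,np.round(np.r_[r[0],r[1],r[2]],1))
    Q=Q[(Q[:,2]>.007)&(Q[:,2]<.016)]; r=cv2.minAreaRect((Q[:,:2]*1e3).astype(np.float32)); print("low",len(Q),np.round(np.r_[r[0],r[1],r[2]],1))
E
```

```text
t4.5 pos [480.7 279.1 238.8] phi 94.41 tilt 0.03 twist -0.19 then mm x 119.1 y -22.2 z 138.8
trafo [295  82]
3125 h49.2 1836 [449.6 396.8  35.   60.4  11.5]
3125 h49.2 3068 [449.6 396.9  46.   60.4  11.4]
3125 h49.2 3125 [449.6 396.9  46.   60.4  11.4]
low 36 [454.4 372.7  45.3  10.9  11.5]
rect [268 193]
1205 h22.7 89 [426.  287.8  29.3  31.3  86.5]
1205 h22.7 306 [426.1 286.9  37.3  36.9  86.5]
1205 h22.7 1205 [426.1 286.5  38.5  38.   86.3]
low 1090 [426.1 286.5  38.5  38.   86.3]
sink [418 160]
3258 h31.3 3119 [578.2 335.6  60.8  52.1   2.6]
3258 h31.3 3170 [578.1 335.6  60.8  52.1   2.6]
3258 h31.3 3258 [578.1 335.6  60.9  52.1   2.6]
low 51 [564.3 349.4  78.6  38.4  44.1]
```

View pics/w3.png

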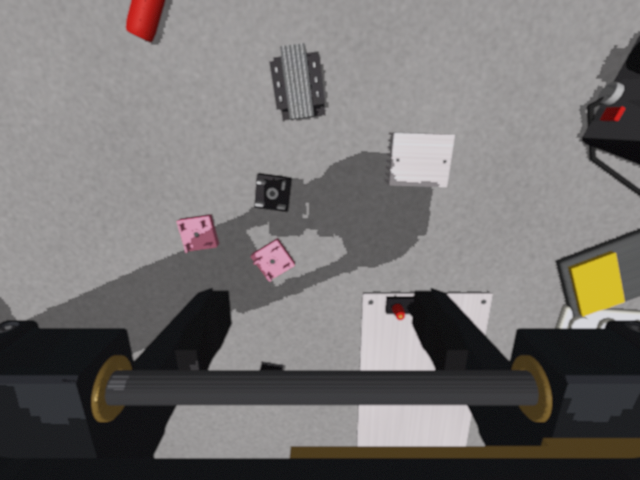

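Wrist view: transformer (298,82), black rectifier (272,193), sink (421,160), pink decoys at (197,233) and (273,260). The sizes match the descriptions. Now I grasp the transformer.

Emit:
arm_command:
  rows:
    - {"x":0,"y":0,"z":0,"twist":-7.0}
    - {"x":0.0405,"y":-0.0024,"z":0.03,"twist":0}
    - {"x":0.0405,"y":-0.0024,"z":0.03,"twist":0}
    - {"x":0.0405,"y":-0.0024,"z":0.03,"twist":0}
    - {"x":0,"y":0,"z":0.04,"twist":0}
    - {"x":0,"y":0,"z":0.03,"twist":0}
    - {"x":0,"y":0,"z":0,"twist":0}
    - {"x":0,"y":0,"z":0,"twist":0}
    - {"x":0,"y":0,"z":0,"twist":0}

```text
time: 5.35
position: [0.4508, 0.3977, 0.0818]
tcp_rot: [0.633, 0.774, 0.002, 0.0]
contact_force: [-0.1, -0.4, 1.3]
width: 0.0878
grasp_force: 0.0
```

```bash
python3 -c "
from h import *
go(.4496,.3969,.010,101.4)"
```

```text
t5.3 pos [450.8 397.7  81.8] phi 101.46 tilt 0.21 twist 0.06 then mm x -0.5 y -1.4 z 71.8
```

Emit:
arm_command:
  rows:
    - {"x":0,"y":-0.0014,"z":0.024,"twist":0}
    - {"x":0,"y":0,"z":0.024,"twist":0}
    - {"x":0,"y":0,"z":0.022,"twist":0}
    - {"x":0,"y":0,"z":0,"twist":0}
    - {"x":0,"y":0,"z":0,"twist":0}
    - {"x":0,"y":0,"z":0,"twist":0}

```text
time: 5.95
position: [0.4491, 0.3983, 0.0121]
tcp_rot: [0.632, 0.775, 0.002, 0.0]
contact_force: [0.1, -0.4, 0.4]
width: 0.0879
grasp_force: 0.0
```

Emit:
arm_command:
  grip: 0.03
  squeeze: 35
  rows:
    - {"x":0,"y":0,"z":0,"twist":0}
    - {"x":0,"y":0,"z":0,"twist":0}
    - {"x":0,"y":0,"z":0,"twist":0}
    - {"x":0,"y":0,"z":0,"twist":0}
    - {"x":0,"y":0,"z":0,"twist":0}
    - {"x":0,"y":0,"z":0,"twist":0}
    - {"x":0,"y":0,"z":0,"twist":0}
    - {"x":0,"y":0,"z":0,"twist":0}

```text
time: 6.75
position: [0.4476, 0.3973, 0.0095]
tcp_rot: [0.632, 0.775, 0.0, 0.0]
contact_force: [2.1, 1.3, -0.9]
width: 0.0436
grasp_force: 35.0
```

```bash
python3 -c "
from h import *
go(.609,-.0522,.018,94.7)"
```

```text
t6.8 pos [447.6 397.3   9.5] phi 101.56 tilt 0.03 twist 6.86 then mm x -461.2 y 124.0 z -8.5
```

Emit:
arm_command:
  rows:
    - {"x":0,"y":0,"z":-0.02,"twist":0}
    - {"x":0,"y":0,"z":-0.035,"twist":0}
    - {"x":0,"y":0,"z":-0.035,"twist":0}
    - {"x":0,"y":0,"z":0,"twist":3.43}
    - {"x":0,"y":0,"z":0,"twist":3.43}
    - {"x":-0.03,"y":0.008,"z":0,"twist":0}
    - {"x":-0.045,"y":0.012,"z":0,"twist":0}
    - {"x":-0.045,"y":0.012,"z":0,"twist":0}
    - {"x":-0.045,"y":0.012,"z":0,"twist":0}
    - {"x":-0.045,"y":0.012,"z":0,"twist":0}
    - {"x":-0.045,"y":0.012,"z":0,"twist":0}
    - {"x":-0.045,"y":0.012,"z":0,"twist":0}

```text
time: 7.95
position: [0.5508, 0.1028, 0.0986]
tcp_rot: [0.678, 0.735, -0.001, -0.001]
contact_force: [0.7, 0.2, -2.9]
width: 0.0438
grasp_force: 35.0
```

Emit:
arm_command:
  rows:
    - {"x":-0.045,"y":0.012,"z":0,"twist":0}
    - {"x":-0.045,"y":0.012,"z":0,"twist":0}
    - {"x":-0.045,"y":0.012,"z":0,"twist":0}
    - {"x":-0.025,"y":0.007,"z":0,"twist":0}
    - {"x":0,"y":0,"z":0.03,"twist":0}
    - {"x":0,"y":0,"z":0.02,"twist":0}
    - {"x":0,"y":0,"z":0,"twist":0}
    - {"x":0,"y":0,"z":0,"twist":0}
    - {"x":0,"y":0,"z":0,"twist":0}
    - {"x":0,"y":0,"z":0,"twist":0}

```text
time: 8.95
position: [0.6087, -0.051, 0.0511]
tcp_rot: [0.677, 0.736, 0.001, 0.001]
contact_force: [1.1, 0.0, -2.8]
width: 0.0436
grasp_force: 35.0
```

```bash
python3 -c "
from h import *
go(.609,-.0516,.0185,94.7); wshot('w4')"
```

```text
t8.9 pos [608.7 -51.   51.1] phi 94.72 tilt 0.14 twist 0.02 then mm x -0.6 y 0.2 z 32.6
```

View pics/w4.png

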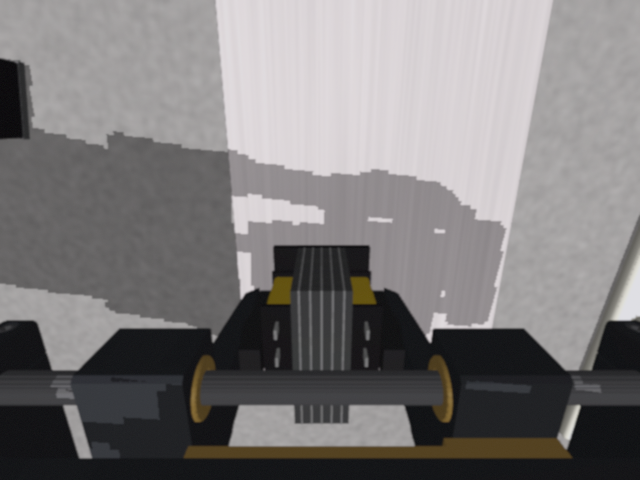

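The transformer is held square between the fingers, around (322,335), over the plate at its place. Lowering it.

Emit:
arm_command:
  rows:
    - {"x":-0.0006,"y":0,"z":0.015,"twist":0}
    - {"x":0,"y":0,"z":0.01,"twist":0}
    - {"x":0,"y":0,"z":0.005,"twist":0}
    - {"x":0,"y":0,"z":0.001,"twist":0}
    - {"x":0,"y":0,"z":0.001,"twist":0}
    - {"x":0,"y":0,"z":0,"twist":0}
    - {"x":0,"y":0,"z":0,"twist":0}

```text
time: 9.7
position: [0.6077, -0.0519, 0.0175]
tcp_rot: [0.678, 0.735, 0.0, 0.0]
contact_force: [-0.7, -0.9, -1.3]
width: 0.0436
grasp_force: 35.0
```

Emit:
arm_command:
  rows:
    - {"x":0,"y":0,"z":0.0005,"twist":0}
    - {"x":0,"y":0,"z":0,"twist":0}
    - {"x":0,"y":0,"z":0,"twist":0}

```text
time: 10.0
position: [0.6077, -0.0519, 0.0175]
tcp_rot: [0.678, 0.735, 0.0, 0.0]
contact_force: [-3.2, 1.3, 4.0]
width: 0.044
grasp_force: 35.0
```

Emit:
arm_command:
  grip: 0.085
  rows:
    - {"x":0,"y":0,"z":0,"twist":0}
    - {"x":0,"y":0,"z":0,"twist":0}
    - {"x":0,"y":0,"z":0,"twist":0}
    - {"x":0,"y":0,"z":0,"twist":0}
    - {"x":0,"y":0,"z":0,"twist":0}
    - {"x":0,"y":0,"z":-0.03,"twist":0}
    - {"x":0,"y":0,"z":-0.04,"twist":0}
    - {"x":0,"y":0,"z":-0.05,"twist":0}
    - {"x":0,"y":0,"z":-0.05,"twist":0}
    - {"x":0,"y":0,"z":-0.05,"twist":0}

```text
time: 11.0
position: [0.6073, -0.0518, 0.2389]
tcp_rot: [0.678, 0.735, 0.0, 0.0]
contact_force: [1.5, -0.2, -1.2]
width: 0.0851
grasp_force: 0.0
```

```bash
python3 - <<'E'
from h import *
go(.452,-.365,.238,94.7)
E
```

```text
t11.0 pos [607.3 -51.8 238.9] phi 94.69 tilt 0.00 twist -0.01 then mm x -299.4 y -180.4 z 0.9
```

Emit:
arm_command:
  rows:
    - {"x":-0.036,"y":-0.0277,"z":0,"twist":0}
    - {"x":-0.036,"y":-0.0277,"z":0,"twist":0}
    - {"x":-0.036,"y":-0.0277,"z":0,"twist":0}
    - {"x":-0.036,"y":-0.0277,"z":0,"twist":0}
    - {"x":-0.036,"y":-0.0277,"z":0,"twist":0}
    - {"x":-0.036,"y":-0.0277,"z":0,"twist":0}
    - {"x":-0.036,"y":-0.0277,"z":0,"twist":0}
    - {"x":0,"y":0,"z":0,"twist":0}
    - {"x":0,"y":0,"z":0,"twist":0}

```text
time: 11.9
position: [0.4345, -0.3195, 0.237]
tcp_rot: [0.679, 0.734, 0.0, -0.0]
contact_force: [0.5, 0.2, -0.3]
width: 0.0851
grasp_force: 0.0
```

```bash
python3 - <<'E'
from m import *
c,I,D=wshot("w5"); go(.4265,-.283,.02,94.6)
P=cloud(c,D)
uv=proj(c,[.426,-.282,.055])[0].astype(int); print(uv)
Q=comp(P,uv); h=np.percentile(Q[:,2],95)
for b in(.004,.1):
    T=Q[Q[:,2]>h-b]; print(len(T),h,cv2.minEnclosingCircle((T[:,:2]*1e3).astype(np.float32)),cv2.minAreaRect((T[:,:2]*1e3).astype(np.float32)))
S=np.load("pics/side0.npz"); Ps=cloud(calibration("side"),S["D"])
for k,s in(("reel",(344,150)),("tin",(302,175))):
    Q=comp(Ps,s); print(k,len(Q),Q.min(0),Q.max(0))
E
```

```text
t11.9 pos [ 435.  -318.7  236.9] phi 94.63 tilt 0.04 twist 0.03 then mm x 36.2 y -5.6 z 216.9
[315 174]
1343 0.05658315717599359 ((428.2528076171875, -283.9872131347656), 19.93849754333496) ((428.14288330078125, -283.7497253417969), (38.86723327636719, 39.0616569519043), 12.396956443786621)
1468 0.05658315717599359 ((427.8890380859375, -283.6489562988281), 20.190658569335938) ((428.1411437988281, -283.71343994140625), (38.89393615722656, 39.14881134033203), 12.10209846496582)
reel 321 [ 0.44201759 -0.43119289  0.00601517] [ 0.49290204 -0.37454503  0.05186164]
tin 223 [ 0.54986688 -0.32714899  0.00618244] [ 0.59638881 -0.27624979  0.02550982]
```

View pics/w5.png

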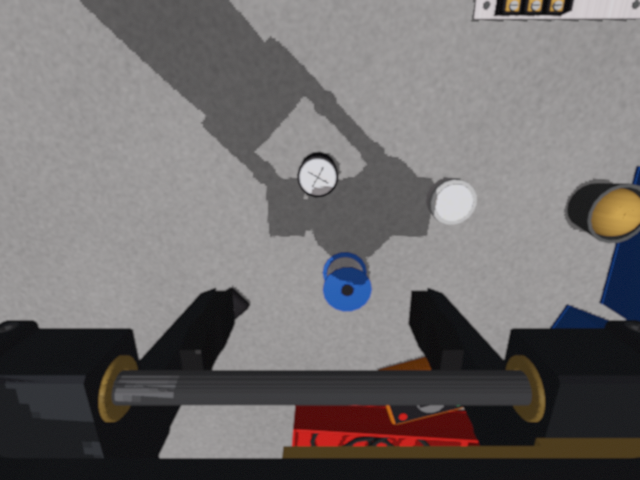

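The capacitor is at (318,176), with the tin at (454,201) and the reel at (346,285) clear of the gripper. Grasping it.

Emit:
arm_command:
  rows:
    - {"x":0.0354,"y":-0.0042,"z":0.03,"twist":0}
    - {"x":0,"y":0,"z":0.05,"twist":0}
    - {"x":0,"y":0,"z":0.05,"twist":0}
    - {"x":0,"y":0,"z":0.04,"twist":0}
    - {"x":0,"y":0,"z":0.03,"twist":0}
    - {"x":0,"y":0,"z":0.025,"twist":0}
    - {"x":0,"y":0,"z":0,"twist":0}
    - {"x":0,"y":0,"z":0,"twist":0}
    - {"x":0,"y":0,"z":0,"twist":0}

```text
time: 12.85
position: [0.4297, -0.2842, 0.0137]
tcp_rot: [0.677, 0.736, 0.0, 0.001]
contact_force: [0.1, -0.7, 0.5]
width: 0.0847
grasp_force: 0.0
```

Emit:
arm_command:
  grip: 0.03
  squeeze: 20
  rows:
    - {"x":0,"y":0,"z":0,"twist":0}
    - {"x":0,"y":0,"z":0,"twist":0}
    - {"x":0,"y":0,"z":0,"twist":0}
    - {"x":0,"y":0,"z":0,"twist":0}
    - {"x":0,"y":0,"z":0,"twist":0}
    - {"x":0,"y":0,"z":0,"twist":0}
    - {"x":0,"y":0,"z":0,"twist":0}
    - {"x":0,"y":0,"z":0,"twist":0}

```text
time: 13.65
position: [0.4278, -0.284, 0.012]
tcp_rot: [0.678, 0.735, -0.0, -0.0]
contact_force: [0.0, 0.0, 0.4]
width: 0.0392
grasp_force: 20.0
```

```bash
python3 -c "
from h import *
go(.5958,.1092,.018,94.7)"
```

```text
t13.7 pos [ 427.8 -284.    12. ] phi 94.69 tilt 0.01 twist -0.01 then mm x 378.1 y 199.6 z -6.0
```

Emit:
arm_command:
  rows:
    - {"x":0,"y":0,"z":-0.03,"twist":0}
    - {"x":0,"y":0,"z":-0.04,"twist":0}
    - {"x":0,"y":0,"z":-0.05,"twist":0}
    - {"x":0.042,"y":0.0222,"z":0,"twist":0}
    - {"x":0.042,"y":0.0222,"z":0,"twist":0}
    - {"x":0.042,"y":0.0222,"z":0,"twist":0}
    - {"x":0.042,"y":0.0222,"z":0,"twist":0}
    - {"x":0.042,"y":0.0222,"z":0,"twist":0}
    - {"x":0.042,"y":0.0222,"z":0,"twist":0}
    - {"x":0.042,"y":0.0222,"z":0,"twist":0}
    - {"x":0.042,"y":0.0222,"z":0,"twist":0}
    - {"x":0.042,"y":0.0222,"z":0,"twist":0}

```text
time: 14.85
position: [0.5962, 0.1111, 0.1315]
tcp_rot: [0.677, 0.736, -0.0, -0.0]
contact_force: [0.9, -1.1, -0.8]
width: 0.0397
grasp_force: 20.0
```

Emit:
arm_command:
  rows:
    - {"x":0,"y":0,"z":0.03,"twist":0}
    - {"x":0,"y":0,"z":0.03,"twist":0}
    - {"x":0,"y":0,"z":0.02,"twist":0}
    - {"x":0,"y":0,"z":0,"twist":0}
    - {"x":0,"y":0,"z":0,"twist":0}
    - {"x":0,"y":0,"z":0,"twist":0}

```text
time: 15.45
position: [0.5973, 0.1092, 0.0535]
tcp_rot: [0.678, 0.735, 0.001, 0.001]
contact_force: [-0.6, 0.6, -1.1]
width: 0.0394
grasp_force: 20.0
```

```bash
python3 -c "
from h import *
go(.5958,.1092,.020,94.7)"
```

```text
t15.4 pos [597.3 109.2  53.5] phi 94.68 tilt 0.13 twist -0.02 then mm x 0.2 y -1.5 z 33.5
```

Emit:
arm_command:
  rows:
    - {"x":0,"y":-0.0008,"z":0.015,"twist":0}
    - {"x":0,"y":0,"z":0.01,"twist":0}
    - {"x":0,"y":0,"z":0.005,"twist":0}
    - {"x":0,"y":0,"z":0.001,"twist":0}
    - {"x":0,"y":0,"z":0.001,"twist":0}
    - {"x":0,"y":0,"z":0.001,"twist":0}
    - {"x":0,"y":0,"z":0,"twist":0}
    - {"x":0,"y":0,"z":0,"twist":0}
    - {"x":0,"y":0,"z":0,"twist":0}

```text
time: 16.35
position: [0.5948, 0.109, 0.0201]
tcp_rot: [0.678, 0.735, -0.0, -0.0]
contact_force: [-4.0, -1.2, 6.6]
width: 0.0393
grasp_force: 20.0
```

Emit:
arm_command:
  grip: 0.088
  rows:
    - {"x":0,"y":0,"z":0,"twist":0}
    - {"x":0,"y":0,"z":0,"twist":0}
    - {"x":0,"y":0,"z":0,"twist":0}
    - {"x":0,"y":0,"z":0,"twist":0}
    - {"x":0,"y":0,"z":0,"twist":0}
    - {"x":0,"y":0,"z":-0.03,"twist":0}
    - {"x":0,"y":0,"z":-0.04,"twist":0}
    - {"x":0,"y":0,"z":-0.04,"twist":0}
    - {"x":0,"y":0,"z":0,"twist":2.1}
    - {"x":0,"y":0,"z":0,"twist":0}

```text
time: 17.35
position: [0.5966, 0.1093, 0.1311]
tcp_rot: [0.691, 0.723, 0.001, 0.001]
contact_force: [0.5, -0.4, -0.5]
width: 0.0881
grasp_force: 0.0
```

```bash
python3 -c "
from h import *
go(.5781,.3356,.01,92.6)"
```

```text
t17.4 pos [596.6 109.3 131.1] phi 92.58 tilt 0.21 twist -0.02 then mm x 226.9 y -8.2 z 121.1
```

Emit:
arm_command:
  rows:
    - {"x":0.045,"y":-0.0015,"z":0,"twist":0}
    - {"x":0.045,"y":-0.0015,"z":0,"twist":0}
    - {"x":0.045,"y":-0.0015,"z":0,"twist":0}
    - {"x":0.045,"y":-0.0015,"z":0,"twist":0}
    - {"x":0.0465,"y":-0.0015,"z":0,"twist":0}
    - {"x":0,"y":0,"z":0.04,"twist":0}
    - {"x":0,"y":0,"z":0.03,"twist":0}
    - {"x":0,"y":0,"z":0,"twist":0}
    - {"x":0,"y":0,"z":0,"twist":0}
    - {"x":0,"y":0,"z":0,"twist":0}

```text
time: 18.35
position: [0.5786, 0.3351, 0.0603]
tcp_rot: [0.691, 0.723, 0.001, 0.0]
contact_force: [0.1, -0.5, 0.7]
width: 0.0881
grasp_force: 0.0
```

```bash
python3 -c "
from h import *
go(.5781,.3356,.01,92.6); wshot('w6')"
```

```text
t18.4 pos [578.6 335.1  60.3] phi 92.57 tilt 0.10 twist -0.03 then mm x 0.5 y -0.5 z 50.3
```

View pics/w6.png

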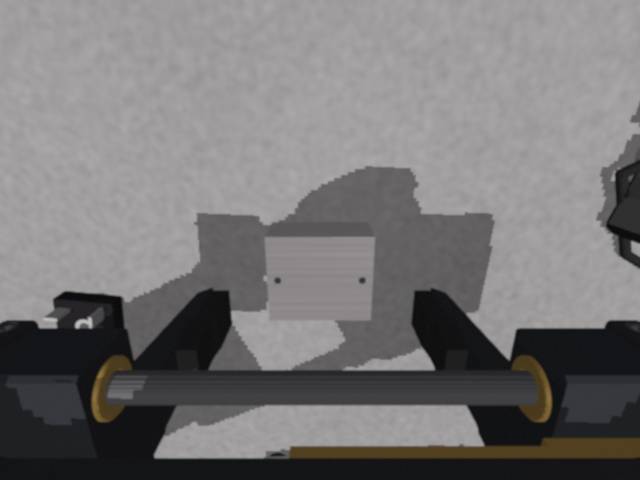

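The sink is centred between the fingers at (320,275), square, and the rectifier at (90,305) is clear. Descending and gripping.

Emit:
arm_command:
  rows:
    - {"x":0,"y":0,"z":0.025,"twist":0}
    - {"x":0,"y":0,"z":0.02,"twist":0}
    - {"x":0,"y":0,"z":0.005,"twist":0}
    - {"x":0,"y":0,"z":0,"twist":0}
    - {"x":0,"y":0,"z":0,"twist":0}
    - {"x":0,"y":0,"z":0,"twist":0}

```text
time: 19.0
position: [0.5789, 0.3356, 0.0109]
tcp_rot: [0.691, 0.723, 0.001, 0.0]
contact_force: [0.6, -0.7, -0.1]
width: 0.0882
grasp_force: 0.0
```

Emit:
arm_command:
  grip: 0.045
  squeeze: 20
  rows:
    - {"x":0,"y":0,"z":0,"twist":0}
    - {"x":0,"y":0,"z":0,"twist":0}
    - {"x":0,"y":0,"z":0,"twist":0}
    - {"x":0,"y":0,"z":0,"twist":0}
    - {"x":0,"y":0,"z":0,"twist":0}
    - {"x":0,"y":0,"z":0,"twist":0}
    - {"x":0,"y":0,"z":0,"twist":0}

```text
time: 19.7
position: [0.5776, 0.3351, 0.0092]
tcp_rot: [0.691, 0.723, 0.0, -0.0]
contact_force: [-0.6, -0.3, 1.0]
width: 0.0594
grasp_force: 20.0
```

Emit:
arm_command:
  rows:
    - {"x":0,"y":0,"z":-0.03,"twist":0}
    - {"x":0,"y":0,"z":-0.05,"twist":0}
    - {"x":0,"y":0,"z":-0.05,"twist":0}
    - {"x":0,"y":0,"z":0,"twist":-2.1}
    - {"x":0,"y":0,"z":0,"twist":0}
    - {"x":0,"y":0,"z":0,"twist":0}

```text
time: 20.3
position: [0.5764, 0.3344, 0.1374]
tcp_rot: [0.678, 0.735, -0.001, -0.0]
contact_force: [-1.0, 0.1, -2.1]
width: 0.0598
grasp_force: 20.0
```

```bash
python3 -c "
from h import *
go(.6028,.0235,.018,94.7)"
```

```text
t20.3 pos [576.4 334.4 137.4] phi 94.65 tilt 0.17 twist -0.05 then mm x -312.0 y 0.8 z 119.4
```

Emit:
arm_command:
  rows:
    - {"x":-0.042,"y":0.0001,"z":0,"twist":0}
    - {"x":-0.045,"y":0.0001,"z":0,"twist":0}
    - {"x":-0.045,"y":0.0001,"z":0,"twist":0}
    - {"x":-0.045,"y":0.0001,"z":0,"twist":0}
    - {"x":-0.045,"y":0,"z":0,"twist":0}
    - {"x":-0.045,"y":0,"z":0,"twist":0}
    - {"x":-0.045,"y":0,"z":0,"twist":0}
    - {"x":0,"y":0,"z":0,"twist":0}
    - {"x":0,"y":0,"z":0.03,"twist":0}
    - {"x":0,"y":0,"z":0.025,"twist":0}
    - {"x":0,"y":0,"z":0,"twist":0}
    - {"x":0,"y":0,"z":0,"twist":0}

```text
time: 21.5
position: [0.6018, 0.0246, 0.0821]
tcp_rot: [0.678, 0.736, -0.001, -0.002]
contact_force: [0.5, 0.4, -0.6]
width: 0.0598
grasp_force: 20.0
```

```bash
python3 -c "
from h import *
go(.6028,.023,.0175,94.7); wshot('w7')"
```

```text
t21.5 pos [601.8  24.6  82.1] phi 94.70 tilt 0.25 twist 0.00 then mm x -1.7 y 0.9 z 64.6
```

View pics/w7.png

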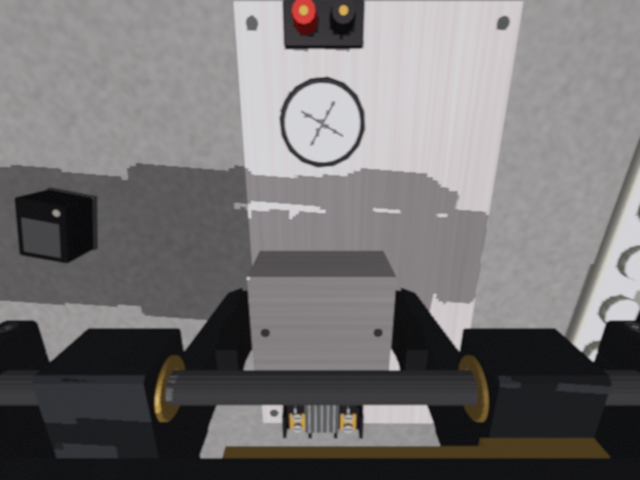

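The capacitor at (322,122) is in line with the posts at (324,22), and the sink is held square at (322,305). Lowering it.

Emit:
arm_command:
  rows:
    - {"x":-0.0012,"y":0.0005,"z":0.03,"twist":0}
    - {"x":0,"y":0,"z":0.02,"twist":0}
    - {"x":0,"y":0,"z":0.01,"twist":0}
    - {"x":0,"y":0,"z":0.002,"twist":0}
    - {"x":0,"y":0,"z":0.001,"twist":0}
    - {"x":0,"y":0,"z":0.001,"twist":0}
    - {"x":0,"y":0,"z":0,"twist":0}
    - {"x":0,"y":0,"z":0,"twist":0}

```text
time: 22.35
position: [0.6048, 0.0229, 0.0209]
tcp_rot: [0.678, 0.735, 0.0, 0.001]
contact_force: [-0.1, -0.3, -1.3]
width: 0.0597
grasp_force: 20.0
```

Emit:
arm_command:
  rows:
    - {"x":0,"y":0,"z":0.001,"twist":0}
    - {"x":0,"y":0,"z":0.001,"twist":0}
    - {"x":0,"y":0,"z":0.001,"twist":0}
    - {"x":0,"y":0,"z":0,"twist":0}
    - {"x":0,"y":0,"z":0,"twist":0}
    - {"x":0,"y":0,"z":0,"twist":0}

```text
time: 22.95
position: [0.6041, 0.0229, 0.0171]
tcp_rot: [0.678, 0.735, 0.0, 0.0]
contact_force: [-0.4, 0.3, 1.4]
width: 0.0598
grasp_force: 20.0
```

```bash
python3 -c "
from h import *
go(.6028,.023,.0175,94.7)"
```

```text
t22.9 pos [604.1  22.9  17.1] phi 94.69 tilt 0.00 twist -0.01 then mm x 0.2 y -1.3 z -0.4
```

Emit:
arm_command:
  rows:
    - {"x":0,"y":0,"z":-0.002,"twist":0}
    - {"x":0,"y":-0.0018,"z":0,"twist":0}
    - {"x":0,"y":0,"z":0.001,"twist":0}
    - {"x":0,"y":0,"z":0.0015,"twist":0}
    - {"x":0,"y":0,"z":0,"twist":0}
    - {"x":0,"y":0,"z":0,"twist":0}
    - {"x":0,"y":0,"z":0,"twist":0}

```text
time: 23.65
position: [0.6022, 0.0228, 0.0172]
tcp_rot: [0.678, 0.735, -0.0, -0.0]
contact_force: [-3.2, 0.0, 5.5]
width: 0.0597
grasp_force: 20.0
```

Emit:
arm_command:
  grip: 0.088
  rows:
    - {"x":0,"y":0,"z":0,"twist":0}
    - {"x":0,"y":0,"z":0,"twist":0}
    - {"x":0,"y":0,"z":0,"twist":0}
    - {"x":0,"y":0,"z":0,"twist":0}
    - {"x":0,"y":0,"z":0,"twist":0}
    - {"x":0,"y":0,"z":-0.03,"twist":0}
    - {"x":0,"y":0,"z":-0.04,"twist":0}
    - {"x":0,"y":0,"z":-0.05,"twist":0}
    - {"x":0,"y":0,"z":0,"twist":8.2}
    - {"x":0,"y":0,"z":0,"twist":0}
    - {"x":0,"y":0,"z":0,"twist":0}

```text
time: 24.75
position: [0.6014, 0.0228, 0.1356]
tcp_rot: [0.727, 0.686, -0.001, -0.001]
contact_force: [-0.4, 1.0, -0.1]
width: 0.0881
grasp_force: 0.0
```

```bash
python3 -c "
from h import *
go(.4261,.2865,.003,86.5)"
```

```text
t24.8 pos [601.4  22.8 135.6] phi 86.67 tilt 0.10 twist 0.17 then mm x 252.5 y -191.1 z 132.6
```

Emit:
arm_command:
  grip: 0.065
  rows:
    - {"x":0.036,"y":-0.0273,"z":0,"twist":0}
    - {"x":0.036,"y":-0.0273,"z":0,"twist":0}
    - {"x":0.036,"y":-0.0273,"z":0,"twist":0}
    - {"x":0.036,"y":-0.0273,"z":0,"twist":0}
    - {"x":0.036,"y":-0.0273,"z":0,"twist":0}
    - {"x":0.036,"y":-0.0273,"z":0,"twist":0}
    - {"x":0.036,"y":-0.0273,"z":0,"twist":0}
    - {"x":0,"y":0,"z":0.04,"twist":0}
    - {"x":0,"y":0,"z":0.04,"twist":0}
    - {"x":0,"y":0,"z":0,"twist":0}
    - {"x":0,"y":0,"z":0,"twist":0}
    - {"x":0,"y":0,"z":0,"twist":0}

```text
time: 25.95
position: [0.428, 0.2862, 0.0577]
tcp_rot: [0.728, 0.685, 0.001, 0.0]
contact_force: [-0.2, -0.2, 0.2]
width: 0.0651
grasp_force: 0.0
```

```bash
python3 -c "
from h import *
go(.4261,.2865,.004,86.5); c,I,D=wshot('w8'); print(proj(c,[.4261,.2865,.012]))"
```

```text
t25.9 pos [428.  286.2  57.7] phi 86.50 tilt 0.08 twist -0.00 then mm x 0.1 y -1.9 z 53.7
[[317.71035967 269.57383492]]
```

View pics/w8.png

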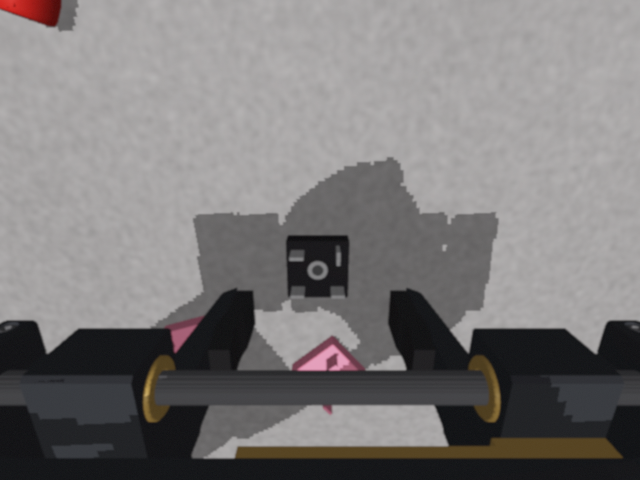

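The rectifier is at (318,268), square and centred, with its hole at (318,270). A pink decoy's edge at (190,330) is near the left finger, so I narrow the opening before descending.

Emit:
arm_command:
  grip: 0.054
  rows:
    - {"x":0,"y":-0.0015,"z":0,"twist":0}
    - {"x":0,"y":0,"z":0.02,"twist":0}
    - {"x":0,"y":0,"z":0.02,"twist":0}
    - {"x":0,"y":0,"z":0.01,"twist":0}
    - {"x":0,"y":0,"z":0.002,"twist":0}
    - {"x":0,"y":0,"z":0,"twist":0}
    - {"x":0,"y":0,"z":0,"twist":0}
    - {"x":0,"y":0,"z":0,"twist":0}

```text
time: 26.8
position: [0.4263, 0.2866, 0.0055]
tcp_rot: [0.728, 0.685, 0.001, 0.0]
contact_force: [-0.3, 0.3, 0.1]
width: 0.054
grasp_force: 0.0
```

Emit:
arm_command:
  grip: 0.025
  squeeze: 12
  rows:
    - {"x":0,"y":0,"z":0,"twist":0}
    - {"x":0,"y":0,"z":0,"twist":0}
    - {"x":0,"y":0,"z":0,"twist":0}
    - {"x":0,"y":0,"z":0,"twist":0}
    - {"x":0,"y":0,"z":0,"twist":0}
    - {"x":0,"y":0,"z":0,"twist":0}

```text
time: 27.4
position: [0.4257, 0.2863, 0.0049]
tcp_rot: [0.728, 0.685, 0.0, 0.0]
contact_force: [-0.3, -0.2, 3.1]
width: 0.0378
grasp_force: 12.0
```

Emit:
arm_command:
  rows:
    - {"x":0,"y":0,"z":-0.02,"twist":0}
    - {"x":0,"y":0,"z":-0.03,"twist":0}
    - {"x":0,"y":0,"z":-0.05,"twist":0}
    - {"x":0,"y":0,"z":-0.05,"twist":0}
    - {"x":0,"y":0,"z":0,"twist":-8.2}
    - {"x":0,"y":0,"z":0,"twist":0}
    - {"x":0,"y":0,"z":0,"twist":0}

```text
time: 28.1
position: [0.4245, 0.2855, 0.1532]
tcp_rot: [0.679, 0.734, -0.001, -0.0]
contact_force: [-0.6, -0.6, 0.1]
width: 0.0378
grasp_force: 12.0
```

```bash
python3 -c "
from h import *
go(.6022,.0232,.042,94.7)"
```

```text
t28.1 pos [424.5 285.5 153.2] phi 94.51 tilt 0.14 twist -0.19 then mm x -276.0 y 155.6 z 111.2
```

Emit:
arm_command:
  rows:
    - {"x":-0.0394,"y":0.0222,"z":0,"twist":-0.2}
    - {"x":-0.0394,"y":0.0222,"z":0,"twist":0}
    - {"x":-0.0394,"y":0.0222,"z":0,"twist":0}
    - {"x":-0.0394,"y":0.0222,"z":0,"twist":0}
    - {"x":-0.0394,"y":0.0222,"z":0,"twist":0}
    - {"x":-0.0394,"y":0.0222,"z":0,"twist":0}
    - {"x":-0.0394,"y":0.0222,"z":0,"twist":0}
    - {"x":0,"y":0,"z":0.04,"twist":0}
    - {"x":0,"y":0,"z":0.04,"twist":0}
    - {"x":0,"y":0,"z":0,"twist":0}
    - {"x":0,"y":0,"z":0,"twist":0}
    - {"x":0,"y":0,"z":0,"twist":0}

```text
time: 29.3
position: [0.6045, 0.0248, 0.0757]
tcp_rot: [0.676, 0.737, 0.0, 0.001]
contact_force: [0.4, -0.2, -0.2]
width: 0.038
grasp_force: 12.0
```

```bash
python3 -c "
from m import *
go(.6022,.0232,.043,94.7); c,I,D=wshot('w9')"
```

```text
t29.3 pos [604.5  24.8  75.7] phi 94.88 tilt 0.08 twist 0.18 then mm x -1.4 y -2.4 z 32.7
```

View pics/w9.png

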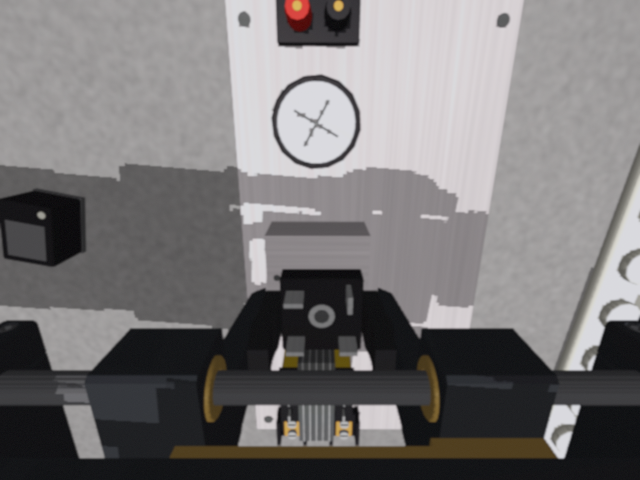

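The rectifier, hole at (321,316), is over the sink at (318,265) but a little to the +x side. I'll correct that and lower it.

Emit:
arm_command:
  rows:
    - {"x":-0.0012,"y":-0.0022,"z":0.015,"twist":0.15}
    - {"x":0,"y":0,"z":0.01,"twist":0}
    - {"x":0,"y":0,"z":0,"twist":0}
    - {"x":0,"y":0,"z":0,"twist":0}
    - {"x":0,"y":0,"z":0,"twist":0}
    - {"x":0,"y":0,"z":0,"twist":0}

```text
time: 29.95
position: [0.6021, 0.0231, 0.05]
tcp_rot: [0.677, 0.736, 0.0, 0.0]
contact_force: [-0.8, -0.1, -0.6]
width: 0.0379
grasp_force: 12.0
```

```bash
python3 -c "
from m import *
go(.6022,.0232,.043,94.7)"
```

```text
t29.9 pos [602.1  23.1  50. ] phi 94.74 tilt 0.05 twist 0.04 then mm x 0.1 y 0.2 z 7.0
```

Emit:
arm_command:
  rows:
    - {"x":0,"y":0,"z":0.004,"twist":0}
    - {"x":0,"y":0,"z":0.001,"twist":0}
    - {"x":0,"y":0,"z":0.001,"twist":0}
    - {"x":0,"y":0,"z":0.001,"twist":0}
    - {"x":0,"y":0,"z":0,"twist":0}
    - {"x":0,"y":0,"z":0,"twist":0}
    - {"x":0,"y":0,"z":0,"twist":0}

```text
time: 30.65
position: [0.6016, 0.0231, 0.0429]
tcp_rot: [0.677, 0.736, -0.0, -0.0]
contact_force: [-2.7, -0.2, 4.5]
width: 0.038
grasp_force: 12.0
```

Emit:
arm_command:
  grip: 0.06
  rows:
    - {"x":0,"y":0,"z":0,"twist":0}
    - {"x":0,"y":0,"z":0,"twist":0}
    - {"x":0,"y":0,"z":0,"twist":0}
    - {"x":0,"y":0,"z":0,"twist":0}
    - {"x":0,"y":0,"z":-0.02,"twist":0}
    - {"x":0,"y":0,"z":-0.03,"twist":0}
    - {"x":0,"y":0,"z":-0.05,"twist":0}
    - {"x":0,"y":0,"z":-0.05,"twist":0}
    - {"x":0,"y":0,"z":0,"twist":0}
    - {"x":0,"y":0,"z":0,"twist":0}

```text
time: 31.65
position: [0.6031, 0.0231, 0.1948]
tcp_rot: [0.677, 0.736, 0.002, 0.002]
contact_force: [-1.4, -0.1, -0.7]
width: 0.0601
grasp_force: 0.0
```

```bash
python3 -c "
from m import *
go(.428,.0325,.18,-6)
for n in('w2','w7','w9'):
    c,I,D=wload(n); P=cloud(c,D); uv=proj(c,[.428,.0325,.03])[0].astype(int); Q=comp(P,uv)
    if len(Q)<9: print(n,uv,len(Q)); continue
    h,m,r=top(Q,.004); print(n,len(Q),'h%.1f'%(h*1e3),m,np.round(np.r_[r[0],r[1],r[2]],1))
"
```

```text
t31.6 pos [603.1  23.1 194.8] phi 94.74 tilt 0.26 twist 100.74 then mm x -175.1 y 8.9 z 14.8
w2 1408 h31.3 1029 [430.2  33.3  37.8  30.4  84. ]
w7 4797 h31.1 3081 [430.   33.2  38.4  31.5  83.9]
w9 5211 h31.0 3294 [430.3  32.9  38.7  31.3  83.2]
```

Emit:
arm_command:
  grip: 0.07
  rows:
    - {"x":0,"y":0,"z":0,"twist":8.4}
    - {"x":0,"y":0,"z":0,"twist":8.4}
    - {"x":0,"y":0,"z":0,"twist":8.4}
    - {"x":0,"y":0,"z":0,"twist":8.4}
    - {"x":0,"y":0,"z":0,"twist":8.4}
    - {"x":0,"y":0,"z":0,"twist":8.4}
    - {"x":0,"y":0,"z":0,"twist":8.4}
    - {"x":0,"y":0,"z":0,"twist":8.4}
    - {"x":0,"y":0,"z":0,"twist":8.4}
    - {"x":0,"y":0,"z":0,"twist":8.4}
    - {"x":0,"y":0,"z":0,"twist":8.4}
    - {"x":0,"y":0,"z":0,"twist":8.4}

```text
time: 32.85
position: [0.5999, 0.0231, 0.1895]
tcp_rot: [0.998, -0.056, -0.002, 0.0]
contact_force: [0.2, -0.5, -0.7]
width: 0.0698
grasp_force: 0.0
```

Emit:
arm_command:
  rows:
    - {"x":-0.0433,"y":0.0021,"z":0,"twist":0}
    - {"x":-0.0433,"y":0.0021,"z":0,"twist":0}
    - {"x":-0.0433,"y":0.0021,"z":0,"twist":0}
    - {"x":-0.0433,"y":0.0021,"z":0,"twist":0}
    - {"x":0,"y":0,"z":0.05,"twist":0}
    - {"x":0,"y":0,"z":0.05,"twist":0}
    - {"x":0,"y":0,"z":0.03,"twist":0}
    - {"x":0,"y":0,"z":0,"twist":0}
    - {"x":0,"y":0,"z":0,"twist":0}
    - {"x":0,"y":0,"z":0,"twist":0}
    - {"x":0,"y":0,"z":0,"twist":0}

```text
time: 33.95
position: [0.4304, 0.0331, 0.0643]
tcp_rot: [0.999, -0.053, 0.002, -0.0]
contact_force: [-0.1, 0.8, -0.3]
width: 0.0696
grasp_force: 0.0
```

```bash
python3 -c "
from m import *
go(.430,.0332,.006,-6)
c,I,D=wshot('w10'); P=cloud(c,D); uv=proj(c,[.430,.0332,.03])[0].astype(int);print(uv); Q=comp(P,uv)
h,m,r=top(Q,.004); print(len(Q),'h%.1f'%(h*1e3),m,np.round(np.r_[r[0],r[1],r[2]],1))
"
```

```text
t34.0 pos [430.4  33.1  64.3] phi -6.06 tilt 0.20 twist -0.06 then mm x -0.4 y -0.1 z 58.3
[322 277]
3831 h31.1 3103 [429.5  32.7  38.2  30.8  83.3]
```

View pics/w10.png

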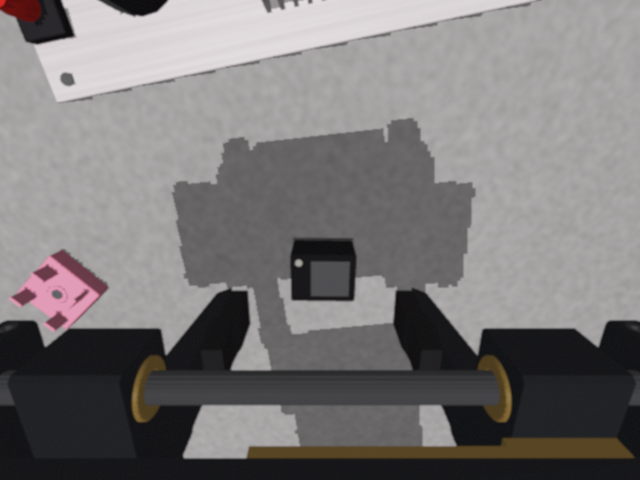

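The relay is at (323,270), centred between the fingers and square. Grasping it.

Emit:
arm_command:
  rows:
    - {"x":-0.0006,"y":0,"z":0.025,"twist":0.3}
    - {"x":0,"y":0,"z":0.02,"twist":0}
    - {"x":0,"y":0,"z":0.01,"twist":0}
    - {"x":0,"y":0,"z":0,"twist":0}
    - {"x":0,"y":0,"z":0,"twist":0}
    - {"x":0,"y":0,"z":0,"twist":0}

```text
time: 34.6
position: [0.4291, 0.0331, 0.0086]
tcp_rot: [0.998, -0.055, 0.001, -0.0]
contact_force: [-0.7, 0.1, 1.2]
width: 0.0703
grasp_force: 0.0
```

Emit:
arm_command:
  grip: 0.025
  squeeze: 12
  rows:
    - {"x":0,"y":0,"z":0,"twist":0}
    - {"x":0,"y":0,"z":0,"twist":0}
    - {"x":0,"y":0,"z":0,"twist":0}
    - {"x":0,"y":0,"z":0,"twist":0}
    - {"x":0,"y":0,"z":0,"twist":0}
    - {"x":0,"y":0,"z":0,"twist":0}
    - {"x":0,"y":0,"z":0,"twist":0}

```text
time: 35.3
position: [0.428, 0.0331, 0.0076]
tcp_rot: [0.998, -0.055, 0.0, -0.0]
contact_force: [-0.7, -1.2, 3.1]
width: 0.0381
grasp_force: 12.0
```

Emit:
arm_command:
  rows:
    - {"x":0,"y":0,"z":-0.03,"twist":0}
    - {"x":0,"y":0,"z":-0.05,"twist":0}
    - {"x":0,"y":0,"z":-0.05,"twist":0}
    - {"x":0,"y":0,"z":-0.03,"twist":0}
    - {"x":0,"y":0,"z":0,"twist":-5.5}
    - {"x":0,"y":0,"z":0,"twist":-5.5}
    - {"x":0,"y":0,"z":0,"twist":0}
    - {"x":0,"y":0,"z":0,"twist":0}

```text
time: 36.1
position: [0.4275, 0.0331, 0.1671]
tcp_rot: [0.999, 0.039, -0.0, -0.0]
contact_force: [0.3, 0.7, -1.1]
width: 0.038
grasp_force: 12.0
```

```bash
python3 -c "
from m import *
go(.6665,-.0474,.015,4.7)"
```

```text
t36.1 pos [427.5  33.1 167.1] phi 4.51 tilt 0.04 twist -0.19 then mm x 231.6 y 99.8 z 152.1
```

Emit:
arm_command:
  rows:
    - {"x":0.0382,"y":0.0166,"z":0,"twist":-0.2}
    - {"x":0.0382,"y":0.0166,"z":0,"twist":0}
    - {"x":0.0382,"y":0.0166,"z":0,"twist":0}
    - {"x":0.0382,"y":0.0166,"z":0,"twist":0}
    - {"x":0.0382,"y":0.0166,"z":0,"twist":0}
    - {"x":0.0382,"y":0.0166,"z":0,"twist":0}
    - {"x":0,"y":0,"z":0,"twist":0}
    - {"x":0,"y":0,"z":0.04,"twist":0}
    - {"x":0,"y":0,"z":0.03,"twist":0}
    - {"x":0,"y":0,"z":0,"twist":0}
    - {"x":0,"y":0,"z":0,"twist":0}
    - {"x":0,"y":0,"z":0,"twist":0}

```text
time: 37.3
position: [0.6657, -0.0469, 0.0995]
tcp_rot: [0.999, 0.042, 0.001, 0.0]
contact_force: [0.4, -0.4, 0.1]
width: 0.0382
grasp_force: 12.0
```

```bash
cat > chk.py <<'E'
from m import *
import sys
C=np.array([632.7,26.]);a=np.radians(4.7);ex=np.array([np.cos(a),np.sin(a)]);ey=np.array([-ex[1],ex[0]])
def rep(c,D,items):
    P=cloud(c,D)
    for k,xy,z,z0 in items:
        w=C+xy[0]*ex+xy[1]*ey; uv=proj(c,[w[0]/1e3,w[1]/1e3,z])[0].astype(int)
        if not(5<uv[0]<634 and 5<uv[1]<474): continue
        Q=comp(P,uv,z0,.12)
        if len(Q)<9: print(k,uv,len(Q)); continue
        X=Q[:,:2]*1e3-C; L=np.c_[X@ex,X@ey]; r=cv2.minAreaRect(L.astype(np.float32))
        print(k,uv,len(Q),"h%.1f"%(np.percentile(Q[:,2],95)*1e3),np.round(np.r_[r[0],r[1],r[2]],1))
items=[("trafo",(-30,-76),.056,.02),("cap",(-30,86),.063,.055),("sink",(-30+25,0),.038,.034),("rect",(-30,0),.05,.048),("relay",(28,-76),.038,.02),("block",(-30,-137),.024,.016),("posts",(-30,137),.038,.016)]
E
python3 - <<'E'
from chk import *
go(.6642,-.0474,.0155,4.7)
c,I,D=wshot("w11"); rep(c,D,items)
for n in("scene","side"):
    I,D=capture(n); np.savez("pics/%s1.npz"%n,I=I,D=D); save(n+"1",I); print(n); rep(calibration(n),D,items)
E
```

```text
t37.3 pos [665.7 -46.9  99.5] phi 4.83 tilt 0.16 twist 0.13 then mm x -1.5 y 0.4 z 84.0
trafo [322 350] 0
cap [ 68 356] 2293 h64.5 [-25.2  82.9  29.8  35.4   1.5]
sink [211 302] 5809 h118.4 [ 14.9 -36.8  34.6 147.   29.7]
rect [210 344] 0
relay [322 257] 0
block [404 323] 0
posts [ 21 333] 0
scene
trafo [353 268] 1119 h109.5 [ -9.4 -66.5  85.7 105.8  89.3]
cap [386 216] 0
sink [381 255] 0
rect [369 246] 0
relay [383 286] 0
block [339 304] 395 h25.6 [-3.160e+01 -1.374e+02  6.390e+01  2.470e+01  1.000e-01]
posts [394 213] 0
side
trafo [271 219] 1588 h63.2 [-32.9 -19.7  60.7 255.4   0.4]
cap [264 266] 244 h65.2 [-33.2  87.9  37.2  38.    4.7]
sink [257 247] 898 h57.2 [-32.9 -39.7  60.3 138.3   0.2]
rect [268 243] 186 h60.9 [-34.1   1.9  37.6  38.9   1.3]
relay [247 224] 0
block [274 214] 1687 h63.1 [-34.1 -20.6  63.2 257.2   0.4]
posts [262 292] 67 h38.0 [-22.9 136.7  14.   19.2  29. ]
```

View pics/w11.png

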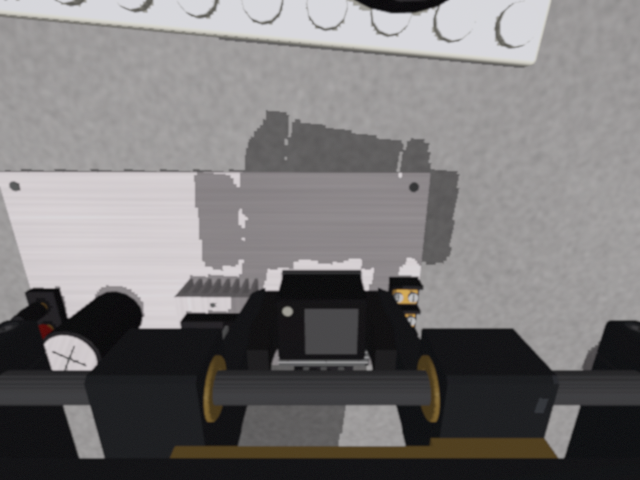

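The relay is held square at (325,315), the sink's fins show at (215,287), and the plate behind the transformer is free. Lowering it.

Emit:
arm_command:
  rows:
    - {"x":-0.0015,"y":0.0004,"z":0.03,"twist":0.1}
    - {"x":0,"y":0,"z":0.03,"twist":0}
    - {"x":0,"y":0,"z":0.015,"twist":0}
    - {"x":0,"y":0,"z":0,"twist":0}
    - {"x":0,"y":0,"z":0,"twist":0}
    - {"x":0,"y":0,"z":0,"twist":0}
    - {"x":0,"y":0,"z":0,"twist":0}

```text
time: 38.15
position: [0.6647, -0.0476, 0.0245]
tcp_rot: [0.999, 0.041, 0.002, 0.0]
contact_force: [-0.3, 0.1, 0.1]
width: 0.0378
grasp_force: 12.0
```

```bash
python3 -c "
from m import *
go(.6642,-.0474,.0155,4.7)"
```

```text
t38.1 pos [664.7 -47.6  24.5] phi 4.74 tilt 0.18 twist 0.04 then mm x -0.5 y -0.3 z 9.0
```

Emit:
arm_command:
  rows:
    - {"x":0,"y":0,"z":0.005,"twist":0}
    - {"x":0,"y":0,"z":0.002,"twist":0}
    - {"x":0,"y":0,"z":0.001,"twist":0}
    - {"x":0,"y":0,"z":0.001,"twist":0}
    - {"x":0,"y":0,"z":0,"twist":0}
    - {"x":0,"y":0,"z":0,"twist":0}
    - {"x":0,"y":0,"z":0,"twist":0}

```text
time: 38.85
position: [0.6634, -0.0475, 0.0155]
tcp_rot: [0.999, 0.041, 0.0, 0.0]
contact_force: [-5.2, 0.4, 11.3]
width: 0.038
grasp_force: 12.0
```

Emit:
arm_command:
  grip: 0.055
  rows:
    - {"x":0,"y":0,"z":-0.0005,"twist":0}
    - {"x":0,"y":0,"z":0,"twist":0}
    - {"x":0,"y":0,"z":0,"twist":0}
    - {"x":0,"y":0,"z":0,"twist":0}
    - {"x":0,"y":0,"z":-0.02,"twist":0}
    - {"x":0,"y":0,"z":-0.03,"twist":0}
    - {"x":0,"y":0,"z":-0.05,"twist":0}
    - {"x":0,"y":0,"z":-0.05,"twist":0}
    - {"x":0,"y":0,"z":-0.05,"twist":0}
    - {"x":0,"y":0,"z":-0.02,"twist":0}

```text
time: 39.85
position: [0.666, -0.0478, 0.2409]
tcp_rot: [0.999, 0.041, 0.005, 0.001]
contact_force: [1.0, 0.2, -0.1]
width: 0.0547
grasp_force: 0.0
```

Emit:
arm_command:
  grip: 0.088
  rows:
    - {"x":0,"y":0,"z":0,"twist":-8.2}
    - {"x":0,"y":0,"z":0,"twist":-8.2}
    - {"x":0,"y":0,"z":0,"twist":-8.2}
    - {"x":0,"y":0,"z":0,"twist":-8.2}
    - {"x":0,"y":0,"z":0,"twist":-8.2}
    - {"x":0,"y":0,"z":0,"twist":-8.2}
    - {"x":0,"y":0,"z":0,"twist":-8.2}
    - {"x":0,"y":0,"z":0,"twist":-8.2}
    - {"x":0,"y":0,"z":0,"twist":-8.2}
    - {"x":0,"y":0,"z":0,"twist":-8.2}
    - {"x":0,"y":0,"z":0,"twist":-8.0}

```text
time: 40.95
position: [0.663, -0.0475, 0.2335]
tcp_rot: [0.675, 0.738, -0.0, -0.0]
contact_force: [0.4, -0.1, -0.2]
width: 0.0881
grasp_force: 0.0
```

Emit:
arm_command:
  rows:
    - {"x":0.04,"y":-0.027,"z":-0.01,"twist":0}
    - {"x":0.04,"y":-0.027,"z":-0.01,"twist":0}
    - {"x":0,"y":0,"z":-0.03,"twist":0}
    - {"x":0,"y":0,"z":0,"twist":0}
    - {"x":0,"y":0,"z":0,"twist":0}
    - {"x":0,"y":0,"z":0,"twist":0}

```text
time: 41.55
position: [0.6028, 0.0272, 0.283]
tcp_rot: [0.677, 0.736, -0.0, -0.0]
contact_force: [-0.6, -0.8, -0.3]
width: 0.0881
grasp_force: 0.0
```

```bash
python3 - <<'E'
from chk import *
go(.6,.036,.24,94.7)
c,I,D=wshot("w12"); rep(c,D,items)
for n in("side","scene"):
    I,D=capture(n); np.savez("pics/%s2.npz"%n,I=I,D=D); save(n+"2",I); print(n); rep(calibration(n),D,items)
E
```

```text
t41.5 pos [602.8  27.2 283. ] phi 94.70 tilt 0.06 twist 0.00 then mm x 9.0 y -2.1 z 43.0
trafo [320 269] 1821 h57.0 [-30.6 -96.4  45.4 101.9   0.9]
cap [320 125] 1246 h64.7 [-31.   86.1  38.6  38.8   1.3]
sink [342 203] 2257 h52.2 [-30.2   0.2  51.8  60.   90. ]
rect [320 205] 1094 h60.9 [-30.7   0.2  37.4  37.6  89.9]
relay [367 263] 826 h39.1 [ 26.2 -74.6  38.3  30.2  89.9]
block [321 301] 2378 h56.8 [-29.5 -96.9 102.5  61.9  89.3]
posts [321  73] 258 h38.9 [-18.7 137.   19.8  21.3  81.1]
side
trafo [271 219] 1591 h63.1 [-32.9 -18.1  60.4 253.7   0.5]
cap [264 266] 239 h65.2 [-33.   86.8  37.3  40.7   5.3]
sink [257 247] 904 h57.6 [-33.1 -39.4  60.  136.9   0. ]
rect [268 243] 198 h61.2 [-34.    2.2  37.6  38.    5.7]
relay [247 224] 217 h39.5 [ 23.3 -72.9  30.4  42.    0.4]
block [274 214] 1692 h62.9 [-34.3 -19.6  63.1 256.5   0.5]
posts [262 292] 59 h38.6 [-22.3 137.7  12.   15.6  32.7]
scene
trafo [353 268] 2241 h63.9 [-3.180e+01  1.670e+01  6.100e+01  2.517e+02  1.000e-01]
cap [386 216] 243 h65.8 [-31.9  83.2  38.3  39.5  47. ]
sink [381 255] 1389 h58.2 [-31.4 -40.9  61.  136.4   0.7]
rect [369 246] 307 h62.0 [-32.4  -0.8  41.   38.1  89.8]
relay [383 286] 413 h40.4 [ 24.9 -77.1  30.1  40.1   0.2]
block [339 304] 386 h25.6 [ -31.8 -137.8   23.8   63.9   89.8]
posts [394 213] 2370 h63.8 [-3.18e+01  1.89e+01  6.10e+01  2.56e+02  1.00e-01]
```

View pics/w12.png

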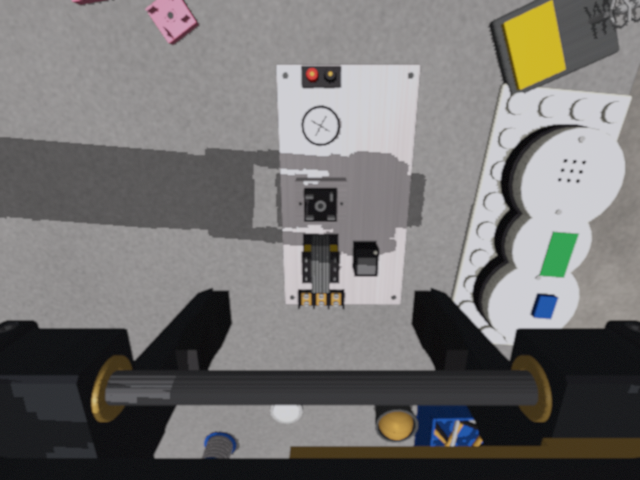

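The wrist view shows everything in one line: posts (322,76), capacitor (321,125), sink with rectifier (320,205), transformer (320,262), block (321,299). The relay stands behind the transformer at (366,258). All parts measure square, within about 1–2 mm of target, and the reel and tin weren't touched. Handing in.

```bash
python3 -c "
from workcell import *
print(finish_job())"
```

```text
the job is handed in; nothing more can be done
None
```

The supply is laid out on the plate as asked and handed in after about 42 s of the 112 s: every part sat square in the last look, within about 2 mm of its target, and the reel and tin were not touched.

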